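# Load the water samples into the field carrier in order

### The arm

A 6-joint arm with a two-finger parallel gripper is mounted at the origin on the work surface. World frame = base frame: x ahead of the robot, y to its left, z up, the work surface at z = 0. Lengths are in m, angles in rad, forces in N, time in s.
With the tool pointing down it reaches from about 0.25 to 0.85 m from the base axis. Payload 12.5 kg.
Tool frame: the origin (TCP) lies on the front face of the gripper's body, between the roots of the fingers; the fingertips stand 84 mm ahead of it and the grasp point (between the pads) lies 65 mm ahead of it (robot.tips_ahead is the distance from the TCP to the fingertips, in m); z points along the fingers, y is the line along which they close (so a half turn about z gives the same grasp; the last joint's range is limited). The gripper opens to 93 mm and grips with 3 to 60 N. Pads are 15 mm wide; open, the fingers measure 128 mm over their backs; the gripper's body (75 mm by 188 mm) begins 65 mm behind the grasp point.
Start: joints at [1.132, 0.351, 1.652, -0, 1.139, -0.085], TCP at [0.191, 0.516, 0.303] pointing down, gripper open.
Joint ranges: [-2.75, 2.75], [-0.79, 2.1], [0.01, 2.65], [-1.57, 4.71], [0.07, 3.14], [-2.87, 2.87]. Speed limits (rad/s): [2.22, 2.22, 2.79, 3.14, 3.14, 3.14].

### API

Orientations are given as a 3x3 rotation matrix whose columns are the frame's x, y, z axes.
In Python, from station import observe, capture, get_calibration, ticket, outline_of, robot gives the robot as it stands.
- The arm moves only by the tool step_arm, never from a script. Its argument "deltas" is a list of rows, each an object of numbers: "rx", "ry", "rz": the turn, a rotation vector about the world's x, y, z in rad; "tx", "ty", "tz": the shift along the world's x, y, z in m; "grip": the opening, from 0 (shut) to 1 (fully open). A call has 1 to 20 rows; each row shifts and turns the commanded pose from where the row before left it; what a row does not reach is not made up. A row lasts 1/10 s, in which the tool goes at most 50 mm and 8.59 degrees, less where a joint would pass 70% of its speed; a pose out of reach is approached as far as the arm can. A call with a gripper value outside its range is refused whole. The fingers move at their own pace and stop on an object; "grip_force" is the grip in N (left out, the last holds). Time passes only in rows, so rows that do not move let the fingers close. It gives the time, the measured TCP pose, the force, the opening and the grip force at its end, in the units of the state.
- observe(): the state, without advancing time (a new reading comes with each control period).
- capture(name): name is "scene" or "top" or "wrist"; returns the picture (480x640x3 uint8, red, green, blue); there is no depth.
- get_calibration(name): a dict with "fx", "fy", "cx", "cy" (pixels), "R" (3x3) and "t" (3): a world point X has camera coordinates R X + t; the wrist camera has in their place "tool_from_camera" (4x4, takes a point from camera to tool coordinates, whose origin is the TCP and whose axes are the flange's). Camera axes: x right, y down, z forward; pixel columns grow to the right and rows downward; lengths in m; the calibration is good to about 2 mm. A picture is of the moment at which its call begins: read the wrist's pose just before it. get_calibration takes no time and is no camera call.
- ticket.job_done(): hands the job in; it is judged then, once.
Trained networks look in the newest picture that a camera, given by its name, has taken for a name from the list of things; names that differ only in an ending like _2 or _b are one class to them, and where a whole thing is asked for, a point or a joint stands for the part that bears it (a point fixed in the world has none). Each returns a list of dicts, best first, with "confidence" (0 to 1); they miss things now and then, are a little off and sometimes report something else, mostly with a low value. They report only what shows in the picture. A call takes as long as a camera call. They do not tell look-alikes from the thing itself.
- outline_of(camera, label): "region" (480x640 bool, what is visible of it) and "rect" ([left, top, width, height] in pixels, round what is visible of it).
The state is a dict: "time_s": time; "qpos": joint angles; "joint_velocities": joint speeds; "effort": joint torques, N m; "ee_pos": TCP position; "orientation": TCP orientation; "ft_force": force on the tool from outside, world axes, zero at the start; "ft_torque": the same for the moment, N m; "opening": finger opening in m; "grasp_force": force on a finger pad.
Only numpy, scipy, OpenCV 4.12 (cv2) and the standard library are available. Lean on these libraries where they do the work, as an engineer would, in place of code of your own. Each camera call takes 0.05 s, during which the arm holds its last target. There are 200 camera calls.

### The job

Move the four sample containers from the row of draining cups into the wells of the carrier, one to a well, keeping their order: the container standing leftmost in the cups, as seen from the robot, goes into the well next to the carrier's bow handle, the next one beside it, and so on, so that the rightmost ends up farthest from the handle. Set each down upright on the floor of its well without dropping it or tipping any over; let go and leave all four standing still.

Things in the scene. Friction and masses are not known exactly. Their poses are not given: they have to be found in the camera images.
- tall_center (a point): tallest container: brown glass bottle, 88 mm high with cap, straight round body 48 mm in diameter up to 60 mm above its underside, then a neck and a black cap 32 mm across. Loose, starts upright in one of the four draining cups. The point is on its axis, half-way up; z is up along the axis
- wide_center (a point): squat wide-mouth white plastic jar, 74 mm high with lid, straight round body 52 mm in diameter up to 54 mm above its underside, lid 50 mm across. Loose, starts upright in one of the four draining cups. The point is on its axis, half-way up; z is up along the axis
- slim_center (a point): slim clear glass sample vial, 84 mm high, straight round body 32 mm in diameter up to 69 mm, grey cap 34 mm across. Loose, starts upright in one of the four draining cups. The point is on its axis, half-way up; z is up along the axis
- cone_center (a point): smallest container: brown glass bottle with a conical shoulder, 72 mm high, straight round body 40 mm in diameter up to 44 mm above its underside, then tapering to a black cap 22 mm across. Loose, starts upright in one of the four draining cups. The point is on its axis, half-way up; z is up along the axis
- cup_tall: fixed grey plastic draining cup in which the container "tall" starts (the four cups look alike): round, 68 mm outside, 62 mm inside, rim 14 mm above its origin, inner floor 4 mm above its origin. Origin at the centre of its underside, on a steel drip tray 6 mm high. The four cups stand in one straight row at 76 mm pitch, in any order; y axis along the row towards the left end (as the robot sees it), x across the row away from the robot, z up
- cup_wide: fixed grey plastic draining cup in which the container "wide" starts (the four cups look alike): round, 68 mm outside, 62 mm inside, rim 14 mm above its origin, inner floor 4 mm above its origin. Origin at the centre of its underside, on a steel drip tray 6 mm high. The four cups stand in one straight row at 76 mm pitch, in any order; y axis along the row towards the left end (as the robot sees it), x across the row away from the robot, z up
- cup_slim: fixed grey plastic draining cup in which the container "slim" starts (the four cups look alike): round, 68 mm outside, 62 mm inside, rim 14 mm above its origin, inner floor 4 mm above its origin. Origin at the centre of its underside, on a steel drip tray 6 mm high. The four cups stand in one straight row at 76 mm pitch, in any order; y axis along the row towards the left end (as the robot sees it), x across the row away from the robot, z up
- cup_cone: fixed grey plastic draining cup in which the container "cone" starts (the four cups look alike): round, 68 mm outside, 62 mm inside, rim 14 mm above its origin, inner floor 4 mm above its origin. Origin at the centre of its underside, on a steel drip tray 6 mm high. The four cups stand in one straight row at 76 mm pitch, in any order; y axis along the row towards the left end (as the robot sees it), x across the row away from the robot, z up
- carrier: fixed aluminium carrier with a row of four open square wells, 82 x 310 mm, walls 16 mm high and 6 mm thick. Origin at the centre of its underside, on the bench. y axis along the row, x across, z up. Well centres at y = -114, -38, +38, +114 mm, x = 0; each well is 70 x 70 mm inside, its black floor 6 mm above the origin, its walls 10 mm above that floor
- handle: fixed steel bow handle at one end of the carrier (either end; the other end has only a low black block, 14 mm high): a bow 70 mm wide across the carrier and 50 mm high. Origin at its foot on the bench, on the carrier's long centre line 172 mm from the carrier's centre, so 58 mm from the centre of the nearest well
Not all that is in view belongs to the job. What is shaped like the part that bears cone_center but purple or red is not meant. Of the things shaped like the handle, the steel one is meant.

How it is judged:
At the end, for the whole second after the job is handed in: Each container stands in its own well (its underside within 4 mm of the well floor, upright within 0.1 rad, slower than 0.02 m/s), and its place counted from the handle (1st to 4th well) equals its cup's place counted from the left of the row at the start (x of tall_center in the frame of carrier between -0.03 and 0.03 m and y of tall_center in the frame of carrier between -0.148 and 0.148 m and z of tall_center in the frame of carrier between 0.046 and 0.054 m and angle between each of tall_center, wide_center, slim_center, cone_center's own z axis and vertical below 0.1 rad and linear speed of each of tall, wide, slim, cone below 0.02 m/s and ((y of each of cup_wide, cup_slim, cup_cone in the frame of cup_tall below 0 m and horizontal distance between tall_center and handle between 0.028 and 0.088 m) or (y of cup_wide in the frame of cup_tall above 0 m and y of each of cup_slim, cup_cone in the frame of cup_tall below 0 m and horizontal distance between tall_center and handle between 0.104 and 0.164 m) or (y of each of cup_wide, cup_cone in the frame of cup_tall below 0 m and y of cup_slim in the frame of cup_tall above 0 m and horizontal distance between tall_center and handle between 0.104 and 0.164 m) or (y of each of cup_wide, cup_slim in the frame of cup_tall below 0 m and y of cup_cone in the frame of cup_tall above 0 m and horizontal distance between tall_center and handle between 0.104 and 0.164 m) or (y of each of cup_wide, cup_slim in the frame of cup_tall above 0 m and y of cup_cone in the frame of cup_tall below 0 m and horizontal distance between tall_center and handle between 0.18 and 0.24 m) or (y of each of cup_wide, cup_cone in the frame of cup_tall above 0 m and y of cup_slim in the frame of cup_tall below 0 m and horizontal distance between tall_center and handle between 0.18 and 0.24 m) or (y of cup_wide in the frame of cup_tall below 0 m and y of each of cup_slim, cup_cone in the frame of cup_tall above 0 m and horizontal distance between tall_center and handle between 0.18 and 0.24 m) or (y of each of cup_wide, cup_slim, cup_cone in the frame of cup_tall above 0 m and horizontal distance between tall_center and handle between 0.256 and 0.316 m)) and x of wide_center in the frame of carrier between -0.03 and 0.03 m and y of wide_center in the frame of carrier between -0.148 and 0.148 m and z of wide_center in the frame of carrier between 0.039 and 0.047 m and ((y of each of cup_tall, cup_slim, cup_cone in the frame of cup_wide below 0 m and horizontal distance between wide_center and handle between 0.028 and 0.088 m) or (y of cup_tall in the frame of cup_wide above 0 m and y of each of cup_slim, cup_cone in the frame of cup_wide below 0 m and horizontal distance between wide_center and handle between 0.104 and 0.164 m) or (y of each of cup_tall, cup_cone in the frame of cup_wide below 0 m and y of cup_slim in the frame of cup_wide above 0 m and horizontal distance between wide_center and handle between 0.104 and 0.164 m) or (y of each of cup_tall, cup_slim in the frame of cup_wide below 0 m and y of cup_cone in the frame of cup_wide above 0 m and horizontal distance between wide_center and handle between 0.104 and 0.164 m) or (y of each of cup_tall, cup_slim in the frame of cup_wide above 0 m and y of cup_cone in the frame of cup_wide below 0 m and horizontal distance between wide_center and handle between 0.18 and 0.24 m) or (y of each of cup_tall, cup_cone in the frame of cup_wide above 0 m and y of cup_slim in the frame of cup_wide below 0 m and horizontal distance between wide_center and handle between 0.18 and 0.24 m) or (y of cup_tall in the frame of cup_wide below 0 m and y of each of cup_slim, cup_cone in the frame of cup_wide above 0 m and horizontal distance between wide_center and handle between 0.18 and 0.24 m) or (y of each of cup_tall, cup_slim, cup_cone in the frame of cup_wide above 0 m and horizontal distance between wide_center and handle between 0.256 and 0.316 m)) and x of slim_center in the frame of carrier between -0.03 and 0.03 m and y of slim_center in the frame of carrier between -0.148 and 0.148 m and z of slim_center in the frame of carrier between 0.044 and 0.052 m and ((y of each of cup_tall, cup_wide, cup_cone in the frame of cup_slim below 0 m and horizontal distance between slim_center and handle between 0.028 and 0.088 m) or (y of cup_tall in the frame of cup_slim above 0 m and y of each of cup_wide, cup_cone in the frame of cup_slim below 0 m and horizontal distance between slim_center and handle between 0.104 and 0.164 m) or (y of each of cup_tall, cup_cone in the frame of cup_slim below 0 m and y of cup_wide in the frame of cup_slim above 0 m and horizontal distance between slim_center and handle between 0.104 and 0.164 m) or (y of each of cup_tall, cup_wide in the frame of cup_slim below 0 m and y of cup_cone in the frame of cup_slim above 0 m and horizontal distance between slim_center and handle between 0.104 and 0.164 m) or (y of each of cup_tall, cup_wide in the frame of cup_slim above 0 m and y of cup_cone in the frame of cup_slim below 0 m and horizontal distance between slim_center and handle between 0.18 and 0.24 m) or (y of each of cup_tall, cup_cone in the frame of cup_slim above 0 m and y of cup_wide in the frame of cup_slim below 0 m and horizontal distance between slim_center and handle between 0.18 and 0.24 m) or (y of cup_tall in the frame of cup_slim below 0 m and y of each of cup_wide, cup_cone in the frame of cup_slim above 0 m and horizontal distance between slim_center and handle between 0.18 and 0.24 m) or (y of each of cup_tall, cup_wide, cup_cone in the frame of cup_slim above 0 m and horizontal distance between slim_center and handle between 0.256 and 0.316 m)) and x of cone_center in the frame of carrier between -0.03 and 0.03 m and y of cone_center in the frame of carrier between -0.148 and 0.148 m and z of cone_center in the frame of carrier between 0.038 and 0.046 m and ((y of each of cup_tall, cup_wide, cup_slim in the frame of cup_cone below 0 m and horizontal distance between cone_center and handle between 0.028 and 0.088 m) or (y of cup_tall in the frame of cup_cone above 0 m and y of each of cup_wide, cup_slim in the frame of cup_cone below 0 m and horizontal distance between cone_center and handle between 0.104 and 0.164 m) or (y of each of cup_tall, cup_slim in the frame of cup_cone below 0 m and y of cup_wide in the frame of cup_cone above 0 m and horizontal distance between cone_center and handle between 0.104 and 0.164 m) or (y of each of cup_tall, cup_wide in the frame of cup_cone below 0 m and y of cup_slim in the frame of cup_cone above 0 m and horizontal distance between cone_center and handle between 0.104 and 0.164 m) or (y of each of cup_tall, cup_wide in the frame of cup_cone above 0 m and y of cup_slim in the frame of cup_cone below 0 m and horizontal distance between cone_center and handle between 0.18 and 0.24 m) or (y of each of cup_tall, cup_slim in the frame of cup_cone above 0 m and y of cup_wide in the frame of cup_cone below 0 m and horizontal distance between cone_center and handle between 0.18 and 0.24 m) or (y of cup_tall in the frame of cup_cone below 0 m and y of each of cup_wide, cup_slim in the frame of cup_cone above 0 m and horizontal distance between cone_center and handle between 0.18 and 0.24 m) or (y of each of cup_tall, cup_wide, cup_slim in the frame of cup_cone above 0 m and horizontal distance between cone_center and handle between 0.256 and 0.316 m))); the robot touches nothing.
It fails at once if a container is tipped over (leans more than about 35 degrees) (angle between any of tall_center, wide_center, slim_center, cone_center's own z axis and vertical above 0.6 rad).
It fails at once if a container is dropped from more than about 25 mm (falls, not held by the gripper, faster than 0.7 m/s) ((linear speed of tall above 0.7 m/s and contact force between the fingers and tall below 0.05 N) or (linear speed of wide above 0.7 m/s and contact force between the fingers and wide below 0.05 N) or (linear speed of slim above 0.7 m/s and contact force between the fingers and slim below 0.05 N) or (linear speed of cone above 0.7 m/s and contact force between the fingers and cone below 0.05 N)).
It also fails if it takes over 90 s, if anything falls off the work surface, if the arm or the gripper's body presses on something with over 40 N, if the wrist force passes 120 N, or if a joint passes its speed limit or range.

## Working session

There is one attempt and no reset: what is moved stays moved. The work goes in short steps, Python scripts to look and compute and a tool call to move; the robot and the scene stay as the last step left them, time stands still between calls to the robot, and variables do not carry over. Pictures are saved under pics/ and viewed, at most 14 in all, crops included, and the job is handed in when it is done.

Besides the shell and the picture viewer there is one more tool, called after "Request:" as name([rows], argument=value, ...), one row to a line, values as JSON. step_arm: Moves the arm, as the interface text tells. Its arguments: {"type":"object","properties":{"deltas":{"type":"array"},"grip_force":{"type":"number"}},"required":["deltas"]}

```bash
mkdir -p pics; cat > h.py <<'E'
import numpy as np, cv2
from station import observe, capture, get_calibration, ticket, outline_of, robot
def ray(cam,u,v):
    c=get_calibration(cam); R=np.array(c["R"]); t=np.array(c["t"])
    d=R.T@np.array([(u-c["cx"])/c["fx"],(v-c["cy"])/c["fy"],1.]); return -R.T@t,d
def atz(cam,u,v,z):
    o,d=ray(cam,u,v); return o+d*(z-o[2])/d[2]
def proj(cam,X):
    c=get_calibration(cam); p=np.array(c["R"])@np.array(X)+np.array(c["t"]); return c["fx"]*p[0]/p[2]+c["cx"],c["fy"]*p[1]/p[2]+c["cy"]
E
python3 - <<'E'
from h import *
for n in("scene","top"):
    im=capture(n); cv2.imwrite(f"pics/{n}0.png",im[:,:,::-1])
    o,d=ray(n,320,240); print(n,o,d)
    for l in("tall_center","wide_center","slim_center","cone_center","carrier","handle","cup_tall"):
        for r in outline_of(n,l): print(l,round(r["confidence"],2),r["rect"])
E
```

```text
scene [ 1.28152088 -0.00972972  0.93006515] [-6.59513871e-01  4.57551620e-04 -7.51735629e-01]
tall_center 0.97 [340.1, 199.1, 26.7, 43.0]
tall_center 0.57 [380.0, 195.0, 28.0, 38.2]
wide_center 0.76 [378.9, 197.4, 27.7, 37.2]
slim_center 0.84 [273.3, 206.1, 14.1, 42.3]
cone_center 0.96 [255.2, 167.5, 20.0, 32.6]
cone_center 0.95 [309.2, 207.7, 15.8, 39.5]
cone_center 0.74 [208.2, 226.0, 23.0, 36.0]
carrier 0.64 [210.9, 288.5, 173.5, 61.0]
handle 0.9 [415.7, 324.0, 16.3, 58.8]
handle 0.81 [433.8, 277.1, 15.6, 46.3]
handle 0.7 [379.6, 281.5, 16.5, 47.2]
handle 0.31 [378.2, 220.3, 31.6, 20.4]
cup_tall 0.58 [338.0, 222.9, 37.8, 23.8]
top [ 0.46800032 -0.01798159  0.97349533] [ 0.09775375  0.02389437 -0.99502188]
tall_center 0.65 [269.0, 288.2, 32.7, 31.3]
wide_center 0.97 [216.6, 291.2, 37.9, 38.3]
slim_center 0.8 [365.8, 284.2, 25.5, 20.1]
cone_center 0.68 [320.3, 286.3, 22.2, 24.3]
cone_center 0.59 [437.9, 261.4, 25.9, 24.7]
cone_center 0.58 [388.8, 366.0, 26.0, 29.0]
carrier 0.65 [265.2, 151.3, 184.3, 66.0]
handle 0.97 [219.6, 108.5, 14.9, 47.0]
handle 0.75 [197.1, 174.3, 11.7, 42.3]
handle 0.61 [248.9, 172.0, 17.2, 44.2]
cup_tall 0.8 [263.9, 283.6, 43.6, 42.4]
```

View pics/scene0.png

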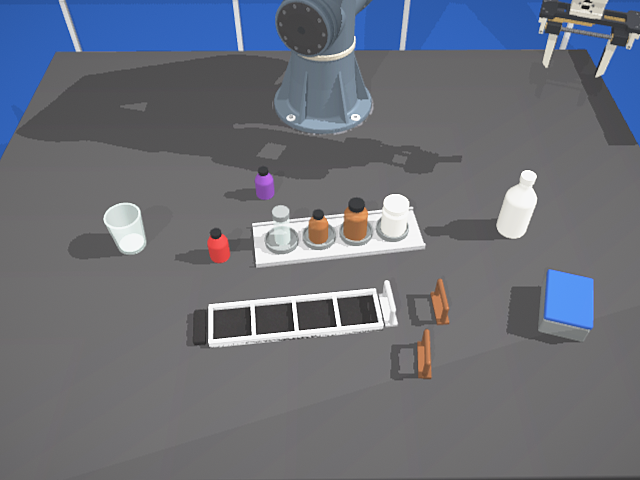

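View pics/top0.png

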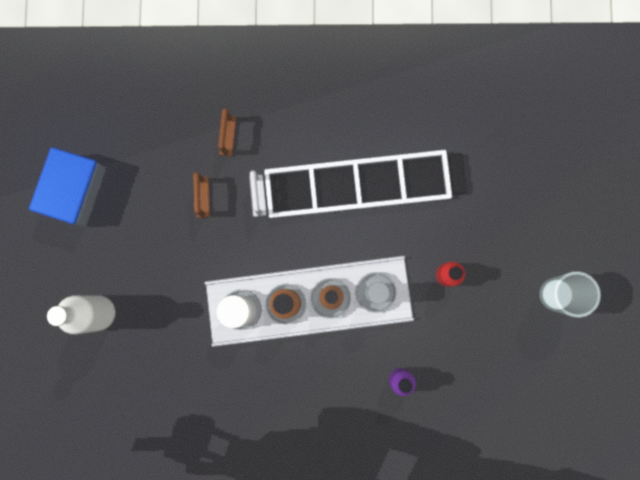

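The row in the top view, left to right, is wide (238,311), tall (284,304), cone (331,297) and slim (378,292).

- **Cone look-alikes:** brown cone at (331,297), red at (450,273), purple at (402,382). I take the brown one.
- **Handle look-alikes:** steel at (258,193), brown at (202,196) and (228,133). I take the steel one, at the carrier's left end.

So wide goes in the left well, followed by tall, cone and slim.

```bash
cat > m.py <<'E'
from h import *
from scipy.optimize import least_squares
im=capture("top"); g=cv2.cvtColor(im,cv2.COLOR_RGB2GRAY)
# carrier well floors
fc=[]
for u,v in((291,190),(336,186),(380,181),(425,177)):
    m=np.zeros((482,642),np.uint8); b=(g<90).astype(np.uint8)
    n,lab,st,c=cv2.connectedComponentsWithStats(b,connectivity=4)
    k=lab[v,u]; r=cv2.minAreaRect(np.argwhere(lab==k)[:,::-1].astype(np.float32)) 
    print("well",st[k],r); fc.append(atz("top",*r[0],0.016)[:2])
print("wells",np.round(fc,4)); d=np.diff(fc,axis=0); print(np.linalg.norm(d,axis=1))
C=np.mean(fc,0); e=fc[0]-fc[3]; print("C",C,"yaw",np.arctan2(-e[0],e[1]))
# containers: fit axis xy so projected silhouette centre agrees in both cameras
S=dict(wide=(.074,.052),tall=(.088,.048),cone=(.072,.040),slim=(.084,.034))
capture("scene")
for l,(H,D) in S.items():
    for cam in("top","scene"):
        for r in outline_of(cam,l+"_center"):
            x,y,w,h=r["rect"]; 
            if cam=="top":print(l,cam,round(r["confidence"],2),[x,y,w,h],np.round(atz(cam,x+w/2,y+h/2,.010+H/2),4))
            else:print(l,cam,round(r["confidence"],2),[x,y,w,h],np.round(atz(cam,x+w/2,y+h/2,.010+H/2),4))
for r in outline_of("top","cup_tall"): x,y,w,h=r["rect"]; print("cup",r["rect"],atz("top",x+w/2,y+h/2,.013))
s=observe(); print(s["ee_pos"],np.round(s["orientation"],3),s["opening"],s["time_s"])
big=cv2.resize(im[240:360,190:430],None,fx=3.3,fy=3.3,interpolation=cv2.INTER_CUBIC); cv2.imwrite("pics/crop1.png",big[:,:,::-1])
E
python3 m.py
```

```text
well [ 270  171   42   41 1426] ((290.3246765136719, 190.83424377441406), (37.52949523925781, 38.47166061401367), 83.9909896850586)
well [ 314  166   42   41 1424] ((334.7768249511719, 185.91677856445312), (37.215576171875, 38.3519287109375), 83.8844985961914)
well [ 359  161   42   41 1421] ((379.1219482421875, 181.09754943847656), (37.32585906982422, 38.209312438964844), 83.6598129272461)
well [ 403  156   42   41 1415] ((423.6597900390625, 176.38540649414062), (37.44388198852539, 37.97878646850586), 83.41805267333984)
wells [[ 0.646   0.056 ]
 [ 0.6545 -0.0196]
 [ 0.6628 -0.0948]
 [ 0.6709 -0.1701]]
[0.07608854 0.07566765 0.0757476 ]
C [ 0.65856948 -0.05714136] yaw 0.10979580650724538
wide top 0.71 [217.9, 295.2, 37.4, 34.9] [0.4402 0.1389 0.047 ]
wide top 0.18 [265.8, 149.9, 184.4, 64.0] [ 0.6552 -0.0577  0.047 ]
wide scene 0.77 [380.9, 194.8, 28.1, 40.5] [0.4413 0.142  0.047 ]
tall top 0.83 [269.0, 287.0, 31.3, 29.3] [0.4585 0.0604 0.054 ]
tall scene 0.77 [342.1, 198.0, 25.2, 44.9] [0.462  0.0598 0.054 ]
cone top 0.96 [388.9, 367.6, 24.7, 30.0] [ 0.3311 -0.1265  0.046 ]
cone top 0.7 [435.3, 261.5, 29.2, 28.4] [ 0.5018 -0.2059  0.046 ]
cone top 0.69 [320.2, 288.9, 20.6, 21.6] [ 0.462  -0.0132  0.046 ]
cone scene 0.96 [206.8, 225.6, 21.7, 37.5] [ 0.5153 -0.2067  0.046 ]
cone scene 0.83 [309.5, 207.8, 16.7, 38.0] [ 0.4711 -0.0133  0.046 ]
cone scene 0.81 [251.4, 167.4, 24.5, 31.5] [ 0.3448 -0.1276  0.046 ]
cone scene 0.68 [210.0, 286.3, 174.5, 62.2] [ 0.6853 -0.0499  0.046 ]
slim top 0.71 [367.7, 281.1, 21.5, 22.2] [ 0.4745 -0.0903  0.052 ]
slim top 0.3 [321.6, 289.1, 22.4, 21.3] [ 0.462 -0.017  0.052]
slim scene 0.76 [272.1, 205.0, 17.7, 40.8] [ 0.4722 -0.0859  0.052 ]
cup [264.9, 284.3, 42.1, 43.1] [0.45110317 0.06166416 0.013     ]
[0.19051639 0.51593696 0.30273603] [[-0.938  0.346  0.   ]
 [ 0.346  0.938  0.   ]
 [ 0.     0.    -1.   ]] 0.09255034769304864 1.35
```

View pics/crop1.png

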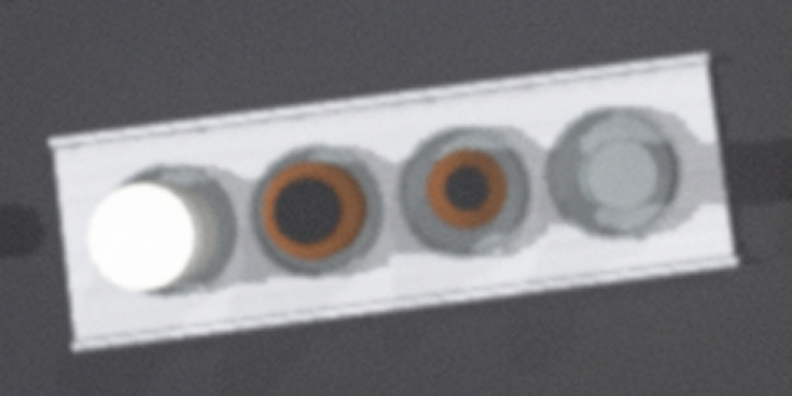

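The crop shows white lid (141,237), tall cap (307,211), brown cone's cap (467,188) and slim cap (618,174), all in cups in one row. The cone choice holds up: it is brown and stands in a cup.

```bash
python3 - <<'E'
from h import *
f=lambda x,y,z:atz("top",190+(x+.5)/3.3-.5,240+(y+.5)/3.3-.5,z)[:2]
P=[f(141,237,.084),f(307,211,.098),f(467,188,.082),f(618,174,.094)]
print(np.round(P,4),np.linalg.norm(np.diff(P,axis=0),axis=1))
print("cups",[np.round(f(*q,.020),4) for q in((317,211),(465,190),(614,173))])
K=[f(*q,.008) for q in((50,142),(707,57),(736,263),(75,348))]; print("tray",np.round(K,4),np.mean(K,0))
e=K[0]-K[1]+K[3]-K[2]; print("yaw",np.arctan2(-e[0],e[1]))
E
```

```text
[[ 0.4431  0.1393]
 [ 0.456   0.0597]
 [ 0.4671 -0.0144]
 [ 0.474  -0.0846]] [0.08065999 0.0749316  0.07051801]
cups [array([0.455 , 0.0615]), array([ 0.466 , -0.0132]), array([ 0.475 , -0.0882])]
tray [[ 0.4893  0.2007]
 [ 0.5345 -0.1368]
 [ 0.4299 -0.1507]
 [ 0.3845  0.1855]] [0.45955485 0.02468248]
yaw 0.13368805389655217
```

Request:
step_arm([
  {"tx": 0.0135, "ty": -0.027, "rz": -0.137, "grip": 1},
  {"tx": 0.0135, "ty": -0.027, "rz": -0.137},
  {"tx": 0.0135, "ty": -0.027, "rz": -0.137},
  {"tx": 0.0135, "ty": -0.027, "rz": -0.137},
  {"tx": 0.0135, "ty": -0.027, "rz": -0.137},
  {"tx": 0.0135, "ty": -0.027, "rz": -0.137},
  {"tx": 0.0135, "ty": -0.027, "rz": -0.137},
  {"tx": 0.0135, "ty": -0.027, "rz": -0.137},
  {"tx": 0.018, "ty": -0.02, "tz": -0.005},
  {"tx": 0.018, "ty": -0.02, "tz": -0.005},
  {"tx": 0.018, "ty": -0.02, "tz": -0.005},
  {"tx": 0.018, "ty": -0.02, "tz": -0.005},
  {"tx": 0.018, "ty": -0.02, "tz": -0.005},
  {"tx": 0.018, "ty": -0.02, "tz": -0.005},
  {"tx": 0.018, "ty": -0.02, "tz": -0.005},
  {"tx": 0.018, "ty": -0.02, "tz": -0.005},
  {"tx": 0},
  {"tx": 0},
])

```text
schema error: expected keys rx, ry, rz, tx, ty, tz, grip
```

Request:
step_arm([
  {"rx": 0, "ry": 0, "rz": -0.137, "tx": 0.0135, "ty": -0.027, "tz": 0, "grip": 1},
  {"rx": 0, "ry": 0, "rz": -0.137, "tx": 0.0135, "ty": -0.027, "tz": 0, "grip": 1},
  {"rx": 0, "ry": 0, "rz": -0.137, "tx": 0.0135, "ty": -0.027, "tz": 0, "grip": 1},
  {"rx": 0, "ry": 0, "rz": -0.137, "tx": 0.0135, "ty": -0.027, "tz": 0, "grip": 1},
  {"rx": 0, "ry": 0, "rz": -0.137, "tx": 0.0135, "ty": -0.027, "tz": 0, "grip": 1},
  {"rx": 0, "ry": 0, "rz": -0.137, "tx": 0.0135, "ty": -0.027, "tz": 0, "grip": 1},
  {"rx": 0, "ry": 0, "rz": -0.137, "tx": 0.0135, "ty": -0.027, "tz": 0, "grip": 1},
  {"rx": 0, "ry": 0, "rz": -0.137, "tx": 0.0135, "ty": -0.027, "tz": 0, "grip": 1},
  {"rx": 0, "ry": 0, "rz": 0, "tx": 0.018, "ty": -0.02, "tz": -0.005, "grip": 1},
  {"rx": 0, "ry": 0, "rz": 0, "tx": 0.018, "ty": -0.02, "tz": -0.005, "grip": 1},
  {"rx": 0, "ry": 0, "rz": 0, "tx": 0.018, "ty": -0.02, "tz": -0.005, "grip": 1},
  {"rx": 0, "ry": 0, "rz": 0, "tx": 0.018, "ty": -0.02, "tz": -0.005, "grip": 1},
  {"rx": 0, "ry": 0, "rz": 0, "tx": 0.018, "ty": -0.02, "tz": -0.005, "grip": 1},
  {"rx": 0, "ry": 0, "rz": 0, "tx": 0.018, "ty": -0.02, "tz": -0.005, "grip": 1},
  {"rx": 0, "ry": 0, "rz": 0, "tx": 0.018, "ty": -0.02, "tz": -0.005, "grip": 1},
  {"rx": 0, "ry": 0, "rz": 0, "tx": 0.018, "ty": -0.02, "tz": -0.005, "grip": 1},
  {"rx": 0, "ry": 0, "rz": 0, "tx": 0, "ty": 0, "tz": 0, "grip": 1},
  {"rx": 0, "ry": 0, "rz": 0, "tx": 0, "ty": 0, "tz": 0, "grip": 1},
])

```text
time_s: 3.15
ee_pos: [0.4424, 0.1398, 0.2626]
orientation: [[-0.12, 0.993, -0.001], [0.993, 0.12, 0.0], [0.0, -0.0, -1.0]]
ft_force: [-0.9, 0.4, 0.2]
opening: 0.093
grasp_force: 0.0
```

```bash
cat >> h.py <<'E'
def wcam():
    s=observe(); T=np.array(get_calibration("wrist")["tool_from_camera"]); R=np.array(s["orientation"]); p=np.array(s["ee_pos"])
    return R@T[:3,:3], R@T[:3,3]+p
def watz(u,v,z):
    c=get_calibration("wrist"); A,o=wcam(); d=A@np.array([(u-c["cx"])/c["fx"],(v-c["cy"])/c["fy"],1]); return (o+d*(z-o[2])/d[2])[:2]
def wproj(X):
    c=get_calibration("wrist"); A,o=wcam(); p=A.T@(np.array(X)-o); return c["fx"]*p[0]/p[2]+c["cx"],c["fy"]*p[1]/p[2]+c["cy"]
E
python3 - <<'E'
from h import *
im=capture("wrist")[:,:,::-1].copy()
for X in((.443,.1393,.084),(.456,.06,.098),(.467,-.014,.082),(.474,-.086,.094),(.646,.056,.006),(.6545,-.0196,.006)):
    q=wproj(X); print(q); cv2.circle(im,tuple(int(round(a)) for a in q),4,(0,255,0),1)
cv2.imwrite("pics/w1.png",im)
E
```

```text
(np.float64(319.3378562485918), np.float64(244.09506488360427))
(np.float64(324.44775135480336), np.float64(367.3965950375168))
(np.float64(326.54364021225854), np.float64(446.6707398024498))
(np.float64(324.13896550377007), np.float64(539.9368047208409))
(np.float64(534.5257668994007), np.float64(339.20052596268147))
(np.float64(523.6698140490388), np.float64(413.7527416696902))
```

View pics/w1.png

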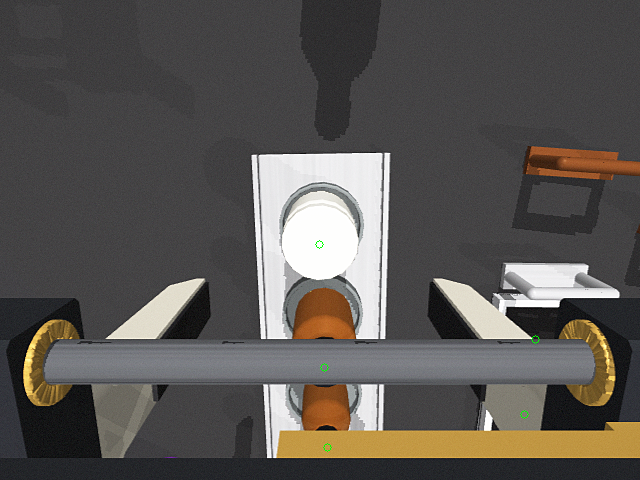

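The wrist view has the lid centre at (320,242), matching the projected mark at (319,244) to about 1 mm, so I descend and grip.

Request:
step_arm([
  {"rx": 0, "ry": 0, "rz": 0, "tx": 0, "ty": 0, "tz": -0.018, "grip": 1},
  {"rx": 0, "ry": 0, "rz": 0, "tx": 0, "ty": 0, "tz": -0.018, "grip": 1},
  {"rx": 0, "ry": 0, "rz": 0, "tx": 0, "ty": 0, "tz": -0.018, "grip": 1},
  {"rx": 0, "ry": 0, "rz": 0, "tx": 0, "ty": 0, "tz": -0.018, "grip": 1},
  {"rx": 0, "ry": 0, "rz": 0, "tx": 0, "ty": 0, "tz": -0.018, "grip": 1},
  {"rx": 0, "ry": 0, "rz": 0, "tx": 0, "ty": 0, "tz": -0.018, "grip": 1},
  {"rx": 0, "ry": 0, "rz": 0, "tx": 0, "ty": 0, "tz": -0.018, "grip": 1},
  {"rx": 0, "ry": 0, "rz": 0, "tx": 0, "ty": 0, "tz": -0.018, "grip": 1},
  {"rx": 0, "ry": 0, "rz": 0, "tx": 0, "ty": 0, "tz": -0.01, "grip": 1},
  {"rx": 0, "ry": 0, "rz": 0, "tx": 0, "ty": 0, "tz": 0, "grip": 1},
  {"rx": 0, "ry": 0, "rz": 0, "tx": 0, "ty": 0, "tz": 0, "grip": 0.5},
  {"rx": 0, "ry": 0, "rz": 0, "tx": 0, "ty": 0, "tz": 0, "grip": 0.3},
  {"rx": 0, "ry": 0, "rz": 0, "tx": 0, "ty": 0, "tz": 0, "grip": 0.3},
  {"rx": 0, "ry": 0, "rz": 0, "tx": 0, "ty": 0, "tz": 0, "grip": 0.3},
  {"rx": 0, "ry": 0, "rz": 0, "tx": 0, "ty": 0, "tz": 0, "grip": 0.3},
  {"rx": 0, "ry": 0, "rz": 0, "tx": 0, "ty": 0, "tz": 0, "grip": 0.3},
], grip_force=25)

```text
time_s: 4.8
ee_pos: [0.4426, 0.1399, 0.1089]
orientation: [[-0.121, 0.993, 0.0], [0.993, 0.121, 0.0], [0.0, 0.0, -1.0]]
ft_force: [-0.4, 0.0, 1.7]
opening: 0.0513
grasp_force: 25.0
```

Request:
step_arm([
  {"rx": 0, "ry": 0, "rz": 0, "tx": 0, "ty": 0, "tz": 0.01, "grip": 0.3},
  {"rx": 0, "ry": 0, "rz": 0, "tx": 0, "ty": 0, "tz": 0.015, "grip": 0.3},
  {"rx": 0, "ry": 0, "rz": 0, "tx": 0, "ty": 0, "tz": 0.02, "grip": 0.3},
  {"rx": 0, "ry": 0, "rz": 0, "tx": 0, "ty": 0, "tz": 0.015, "grip": 0.3},
  {"rx": 0, "ry": 0, "rz": 0, "tx": 0.01, "ty": -0.004, "tz": 0, "grip": 0.3},
  {"rx": 0, "ry": 0, "rz": 0, "tx": 0.02, "ty": -0.008, "tz": 0, "grip": 0.3},
  {"rx": 0, "ry": 0, "rz": 0, "tx": 0.028, "ty": -0.012, "tz": 0, "grip": 0.3},
  {"rx": 0, "ry": 0, "rz": 0, "tx": 0.029, "ty": -0.012, "tz": 0, "grip": 0.3},
  {"rx": 0, "ry": 0, "rz": 0, "tx": 0.029, "ty": -0.012, "tz": 0, "grip": 0.3},
  {"rx": 0, "ry": 0, "rz": 0, "tx": 0.029, "ty": -0.012, "tz": 0, "grip": 0.3},
  {"rx": 0, "ry": 0, "rz": 0, "tx": 0.028, "ty": -0.012, "tz": 0, "grip": 0.3},
  {"rx": 0, "ry": 0, "rz": 0, "tx": 0.02, "ty": -0.008, "tz": 0, "grip": 0.3},
  {"rx": 0, "ry": 0, "rz": 0, "tx": 0.01, "ty": -0.004, "tz": 0, "grip": 0.3},
  {"rx": 0, "ry": 0, "rz": 0, "tx": 0, "ty": 0, "tz": 0, "grip": 0.3},
  {"rx": 0, "ry": 0, "rz": 0, "tx": 0, "ty": 0, "tz": 0, "grip": 0.3},
])

```text
time_s: 6.3
ee_pos: [0.6448, 0.0561, 0.1681]
orientation: [[-0.121, 0.993, -0.001], [0.993, 0.121, 0.0], [0.0, -0.001, -1.0]]
ft_force: [-0.1, 0.8, -0.7]
opening: 0.0513
grasp_force: 25.0
```

```bash
python3 - <<'E'
from h import *
s=observe(); print(s["ee_pos"],s["opening"])
a=capture("scene")[180:360,200:450]; b=capture("top")[140:340,190:460]
a=cv2.resize(a,(400,288));b=cv2.resize(b,(400,296))
cv2.imwrite("pics/c2.png",np.vstack([a,b])[:,:,::-1])
E
```

```text
[0.64477995 0.05609559 0.16810517] 0.05130526015361769
```

View pics/c2.png

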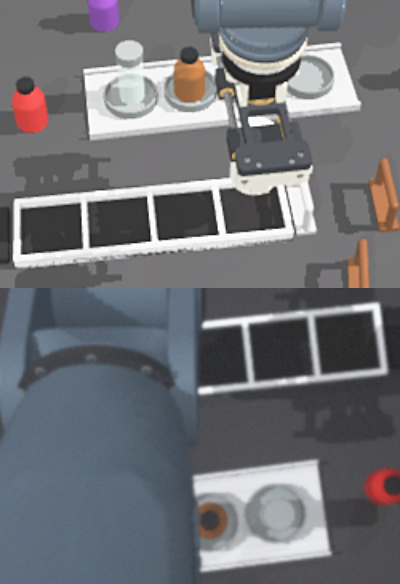

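The jar is held above the first well, next to the steel handle (crop about (265,200)), and its cup is empty. Lowering it.

Request:
step_arm([
  {"rx": 0, "ry": 0, "rz": 0, "tx": 0.001, "ty": 0, "tz": -0.012, "grip": 0.3},
  {"rx": 0, "ry": 0, "rz": 0, "tx": 0, "ty": 0, "tz": -0.015, "grip": 0.3},
  {"rx": 0, "ry": 0, "rz": 0, "tx": 0, "ty": 0, "tz": -0.015, "grip": 0.3},
  {"rx": 0, "ry": 0, "rz": 0, "tx": 0, "ty": 0, "tz": -0.01, "grip": 0.3},
  {"rx": 0, "ry": 0, "rz": 0, "tx": 0, "ty": 0, "tz": -0.006, "grip": 0.3},
  {"rx": 0, "ry": 0, "rz": 0, "tx": 0, "ty": 0, "tz": -0.003, "grip": 0.3},
  {"rx": 0, "ry": 0, "rz": 0, "tx": 0, "ty": 0, "tz": -0.001, "grip": 0.3},
  {"rx": 0, "ry": 0, "rz": 0, "tx": 0, "ty": 0, "tz": 0, "grip": 0.3},
  {"rx": 0, "ry": 0, "rz": 0, "tx": 0, "ty": 0, "tz": 0, "grip": 0.3},
])

```text
time_s: 7.3
ee_pos: [0.6468, 0.056, 0.1072]
orientation: [[-0.121, 0.993, 0.001], [0.993, 0.121, -0.0], [-0.0, 0.001, -1.0]]
ft_force: [-0.2, 0.5, -1.3]
opening: 0.0513
grasp_force: 25.0
```

Request:
step_arm([
  {"rx": 0, "ry": 0, "rz": 0, "tx": 0, "ty": 0, "tz": -0.001, "grip": 0.3},
  {"rx": 0, "ry": 0, "rz": 0, "tx": 0, "ty": 0, "tz": -0.001, "grip": 0.3},
  {"rx": 0, "ry": 0, "rz": 0, "tx": 0, "ty": 0, "tz": 0, "grip": 0.3},
  {"rx": 0, "ry": 0, "rz": 0, "tx": 0, "ty": 0, "tz": 0, "grip": 0.3},
])

```text
time_s: 7.7
ee_pos: [0.6466, 0.0559, 0.1049]
orientation: [[-0.121, 0.993, 0.0], [0.993, 0.121, 0.0], [-0.0, 0.0, -1.0]]
ft_force: [-1.1, 0.2, 0.2]
opening: 0.0513
grasp_force: 25.0
```

Request:
step_arm([
  {"rx": 0, "ry": 0, "rz": 0, "tx": 0, "ty": 0, "tz": -0.0005, "grip": 0.3},
  {"rx": 0, "ry": 0, "rz": 0, "tx": 0, "ty": 0, "tz": 0, "grip": 0.65},
  {"rx": 0, "ry": 0, "rz": 0, "tx": 0, "ty": 0, "tz": 0, "grip": 0.8},
  {"rx": 0, "ry": 0, "rz": 0, "tx": 0, "ty": 0, "tz": 0, "grip": 1},
  {"rx": 0, "ry": 0, "rz": 0, "tx": 0, "ty": 0, "tz": 0, "grip": 1},
  {"rx": 0, "ry": 0, "rz": 0, "tx": 0, "ty": 0, "tz": 0.015, "grip": 1},
  {"rx": 0, "ry": 0, "rz": 0, "tx": 0, "ty": 0, "tz": 0.02, "grip": 1},
  {"rx": 0, "ry": 0, "rz": 0, "tx": 0, "ty": 0, "tz": 0.025, "grip": 1},
  {"rx": 0, "ry": 0, "rz": 0, "tx": 0, "ty": 0, "tz": 0.025, "grip": 1},
  {"rx": 0, "ry": 0, "rz": 0, "tx": 0, "ty": 0, "tz": 0.02, "grip": 1},
  {"rx": 0, "ry": 0, "rz": 0, "tx": -0.015, "ty": 0.001, "tz": 0, "grip": 1},
  {"rx": 0, "ry": 0, "rz": 0, "tx": -0.03, "ty": 0.001, "tz": 0, "grip": 1},
  {"rx": 0, "ry": 0, "rz": 0, "tx": -0.035, "ty": 0.001, "tz": 0, "grip": 1},
  {"rx": 0, "ry": 0, "rz": 0, "tx": -0.035, "ty": 0.001, "tz": 0, "grip": 1},
  {"rx": 0, "ry": 0, "rz": 0, "tx": -0.035, "ty": 0, "tz": 0, "grip": 1},
  {"rx": 0, "ry": 0, "rz": 0, "tx": -0.03, "ty": 0, "tz": 0, "grip": 1},
  {"rx": 0, "ry": 0, "rz": 0, "tx": -0.011, "ty": 0, "tz": 0, "grip": 1},
  {"rx": 0, "ry": 0, "rz": 0, "tx": 0, "ty": 0, "tz": 0, "grip": 1},
  {"rx": 0, "ry": 0, "rz": 0, "tx": 0, "ty": 0, "tz": 0, "grip": 1},
])

```text
time_s: 9.6
ee_pos: [0.4569, 0.0599, 0.2099]
orientation: [[-0.121, 0.993, 0.002], [0.993, 0.121, 0.0], [-0.0, 0.002, -1.0]]
ft_force: [0.2, 0.6, -0.0]
opening: 0.0925
grasp_force: 0.0
```

```bash
python3 - <<'E'
from h import *
s=observe(); print(s["ee_pos"],s["opening"])
a=capture("scene")[180:360,200:450]; b=capture("wrist")
a=cv2.resize(a,(480,346));b=cv2.resize(b,(480,360)); b=b[:254]
cv2.imwrite("pics/c3.png",np.vstack([a,b])[:,:,::-1])
for X in((.456,.06,.098),):print(wproj(X))
E
```

```text
[0.45688013 0.05991236 0.20994319] 0.09254863081037258
(np.float64(316.2847872363265), np.float64(275.69694891453383))
```

View pics/c3.png

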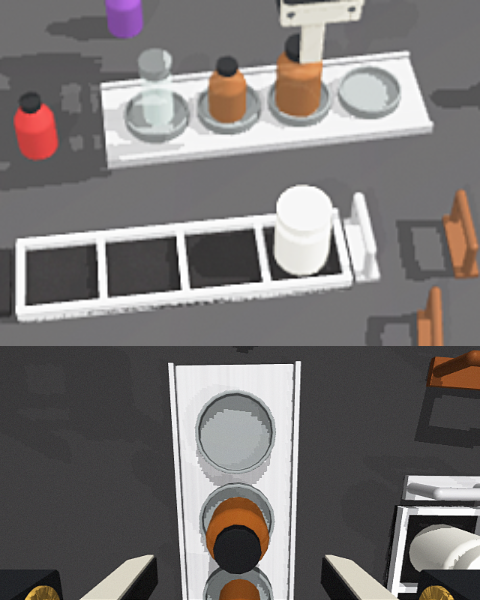

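The jar stands upright in the handle-side well at crop (303,235). The tall cap appears at wrist pixel (317,271) against a predicted (316,276). On to the tall bottle.

Request:
step_arm([
  {"rx": 0, "ry": 0, "rz": 0, "tx": -0.001, "ty": 0, "tz": -0.015, "grip": 1},
  {"rx": 0, "ry": 0, "rz": 0, "tx": 0, "ty": 0, "tz": -0.02, "grip": 1},
  {"rx": 0, "ry": 0, "rz": 0, "tx": 0, "ty": 0, "tz": -0.02, "grip": 1},
  {"rx": 0, "ry": 0, "rz": 0, "tx": 0, "ty": 0, "tz": -0.02, "grip": 1},
  {"rx": 0, "ry": 0, "rz": 0, "tx": 0, "ty": 0, "tz": -0.015, "grip": 1},
  {"rx": 0, "ry": 0, "rz": 0, "tx": 0, "ty": 0, "tz": -0.007, "grip": 1},
  {"rx": 0, "ry": 0, "rz": 0, "tx": 0, "ty": 0, "tz": 0, "grip": 1},
  {"rx": 0, "ry": 0, "rz": 0, "tx": 0, "ty": 0, "tz": 0, "grip": 0.5},
  {"rx": 0, "ry": 0, "rz": 0, "tx": 0, "ty": 0, "tz": 0, "grip": 0.3},
  {"rx": 0, "ry": 0, "rz": 0, "tx": 0, "ty": 0, "tz": 0, "grip": 0.3},
  {"rx": 0, "ry": 0, "rz": 0, "tx": 0, "ty": 0, "tz": 0, "grip": 0.3},
  {"rx": 0, "ry": 0, "rz": 0, "tx": 0, "ty": 0, "tz": 0, "grip": 0.3},
])

```text
time_s: 10.9
ee_pos: [0.4546, 0.0599, 0.1125]
orientation: [[-0.121, 0.993, 0.0], [0.993, 0.121, 0.0], [-0.0, 0.0, -1.0]]
ft_force: [-0.8, -0.2, 0.6]
opening: 0.0576
grasp_force: 0.0
```

Request:
step_arm([
  {"rx": 0, "ry": 0, "rz": 0, "tx": 0, "ty": 0, "tz": 0, "grip": 0.25},
  {"rx": 0, "ry": 0, "rz": 0, "tx": 0, "ty": 0, "tz": 0, "grip": 0.25},
  {"rx": 0, "ry": 0, "rz": 0, "tx": 0, "ty": 0, "tz": 0, "grip": 0.25},
])

```text
time_s: 11.2
ee_pos: [0.4546, 0.0599, 0.1123]
orientation: [[-0.121, 0.993, 0.0], [0.993, 0.121, 0.0], [-0.0, 0.0, -1.0]]
ft_force: [-0.1, -0.3, 2.4]
opening: 0.0478
grasp_force: 25.0
```

Request:
step_arm([
  {"rx": 0, "ry": 0, "rz": 0, "tx": 0, "ty": 0, "tz": 0.01, "grip": 0.25},
  {"rx": 0, "ry": 0, "rz": 0, "tx": 0, "ty": 0, "tz": 0.015, "grip": 0.25},
  {"rx": 0, "ry": 0, "rz": 0, "tx": 0, "ty": 0, "tz": 0.02, "grip": 0.25},
  {"rx": 0, "ry": 0, "rz": 0, "tx": 0, "ty": 0, "tz": 0.015, "grip": 0.25},
  {"rx": 0, "ry": 0, "rz": 0, "tx": 0.01, "ty": -0.004, "tz": 0, "grip": 0.25},
  {"rx": 0, "ry": 0, "rz": 0, "tx": 0.02, "ty": -0.008, "tz": 0, "grip": 0.25},
  {"rx": 0, "ry": 0, "rz": 0, "tx": 0.028, "ty": -0.011, "tz": 0, "grip": 0.25},
  {"rx": 0, "ry": 0, "rz": 0, "tx": 0.028, "ty": -0.011, "tz": 0, "grip": 0.25},
  {"rx": 0, "ry": 0, "rz": 0, "tx": 0.028, "ty": -0.011, "tz": 0, "grip": 0.25},
  {"rx": 0, "ry": 0, "rz": 0, "tx": 0.028, "ty": -0.011, "tz": 0, "grip": 0.25},
  {"rx": 0, "ry": 0, "rz": 0, "tx": 0.028, "ty": -0.011, "tz": 0, "grip": 0.25},
  {"rx": 0, "ry": 0, "rz": 0, "tx": 0.02, "ty": -0.008, "tz": 0, "grip": 0.25},
  {"rx": 0, "ry": 0, "rz": 0, "tx": 0.01, "ty": -0.004, "tz": 0, "grip": 0.25},
  {"rx": 0, "ry": 0, "rz": 0, "tx": 0, "ty": 0, "tz": 0, "grip": 0.25},
  {"rx": 0, "ry": 0, "rz": 0, "tx": 0, "ty": 0, "tz": -0.01, "grip": 0.25},
  {"rx": 0, "ry": 0, "rz": 0, "tx": 0, "ty": 0, "tz": -0.015, "grip": 0.25},
  {"rx": 0, "ry": 0, "rz": 0, "tx": 0, "ty": 0, "tz": -0.015, "grip": 0.25},
  {"rx": 0, "ry": 0, "rz": 0, "tx": 0, "ty": 0, "tz": -0.01, "grip": 0.25},
  {"rx": 0, "ry": 0, "rz": 0, "tx": 0, "ty": 0, "tz": 0, "grip": 0.25},
  {"rx": 0, "ry": 0, "rz": 0, "tx": 0, "ty": 0, "tz": 0, "grip": 0.25},
])

```text
time_s: 13.2
ee_pos: [0.6545, -0.019, 0.1221]
orientation: [[-0.121, 0.993, -0.0], [0.993, 0.121, -0.0], [0.0, -0.0, -1.0]]
ft_force: [0.5, 0.4, -1.0]
opening: 0.0474
grasp_force: 25.0
```

Request:
step_arm([
  {"rx": 0, "ry": 0, "rz": 0, "tx": 0, "ty": 0, "tz": -0.006, "grip": 0.25},
  {"rx": 0, "ry": 0, "rz": 0, "tx": 0, "ty": 0, "tz": -0.004, "grip": 0.25},
  {"rx": 0, "ry": 0, "rz": 0, "tx": 0, "ty": 0, "tz": -0.002, "grip": 0.25},
  {"rx": 0, "ry": 0, "rz": 0, "tx": 0, "ty": 0, "tz": -0.001, "grip": 0.25},
  {"rx": 0, "ry": 0, "rz": 0, "tx": 0, "ty": 0, "tz": -0.001, "grip": 0.25},
  {"rx": 0, "ry": 0, "rz": 0, "tx": 0, "ty": 0, "tz": 0, "grip": 0.25},
  {"rx": 0, "ry": 0, "rz": 0, "tx": 0, "ty": 0, "tz": 0, "grip": 0.25},
])

```text
time_s: 13.9
ee_pos: [0.6546, -0.0191, 0.1084]
orientation: [[-0.121, 0.993, 0.0], [0.993, 0.121, -0.0], [-0.0, 0.0, -1.0]]
ft_force: [-1.3, 0.3, 0.0]
opening: 0.0473
grasp_force: 25.0
```

Request:
step_arm([
  {"rx": 0, "ry": 0, "rz": 0, "tx": 0, "ty": 0, "tz": -0.0005, "grip": 0.25},
  {"rx": 0, "ry": 0, "rz": 0, "tx": 0, "ty": 0, "tz": 0, "grip": 0.6},
  {"rx": 0, "ry": 0, "rz": 0, "tx": 0, "ty": 0, "tz": 0, "grip": 0.8},
  {"rx": 0, "ry": 0, "rz": 0, "tx": 0, "ty": 0, "tz": 0, "grip": 1},
  {"rx": 0, "ry": 0, "rz": 0, "tx": 0, "ty": 0, "tz": 0, "grip": 1},
  {"rx": 0, "ry": 0, "rz": 0, "tx": 0, "ty": 0, "tz": 0, "grip": 1},
  {"rx": 0, "ry": 0, "rz": 0, "tx": 0, "ty": 0, "tz": 0.015, "grip": 1},
  {"rx": 0, "ry": 0, "rz": 0, "tx": 0, "ty": 0, "tz": 0.02, "grip": 1},
  {"rx": 0, "ry": 0, "rz": 0, "tx": 0, "ty": 0, "tz": 0.025, "grip": 1},
  {"rx": 0, "ry": 0, "rz": 0, "tx": 0, "ty": 0, "tz": 0.025, "grip": 1},
  {"rx": 0, "ry": 0, "rz": 0, "tx": 0, "ty": 0, "tz": 0.02, "grip": 1},
  {"rx": 0, "ry": 0, "rz": 0, "tx": -0.015, "ty": 0.001, "tz": 0, "grip": 1},
  {"rx": 0, "ry": 0, "rz": 0, "tx": -0.03, "ty": 0.001, "tz": 0, "grip": 1},
  {"rx": 0, "ry": 0, "rz": 0, "tx": -0.035, "ty": 0.001, "tz": 0, "grip": 1},
  {"rx": 0, "ry": 0, "rz": 0, "tx": -0.035, "ty": 0.001, "tz": 0, "grip": 1},
  {"rx": 0, "ry": 0, "rz": 0, "tx": -0.035, "ty": 0.001, "tz": 0, "grip": 1},
  {"rx": 0, "ry": 0, "rz": 0, "tx": -0.027, "ty": 0, "tz": 0, "grip": 1},
  {"rx": 0, "ry": 0, "rz": 0, "tx": -0.011, "ty": 0, "tz": 0, "grip": 1},
  {"rx": 0, "ry": 0, "rz": 0, "tx": 0, "ty": 0, "tz": 0, "grip": 1},
  {"rx": 0, "ry": 0, "rz": 0, "tx": 0, "ty": 0, "tz": 0, "grip": 1},
])

```text
time_s: 15.9
ee_pos: [0.4678, -0.0142, 0.2134]
orientation: [[-0.121, 0.993, 0.002], [0.993, 0.121, -0.0], [-0.0, 0.002, -1.0]]
ft_force: [1.1, -0.1, -0.2]
opening: 0.0931
grasp_force: 0.0
```

```bash
python3 - <<'E'
from h import *
s=observe(); print(s["ee_pos"],s["opening"])
a=capture("scene")[180:360,200:450]; b=capture("wrist")
a=cv2.resize(a,(480,346));b=cv2.resize(b,(480,360)); b=b[:254]
cv2.imwrite("pics/c4.png",np.vstack([a,b])[:,:,::-1])
for X in((.467,-.014,.082),):print(wproj(X))
E
```

```text
[ 0.46775733 -0.01421246  0.21340826] 0.09306324160104341
(np.float64(316.6554462727364), np.float64(263.82293033186033))
```

View pics/c4.png

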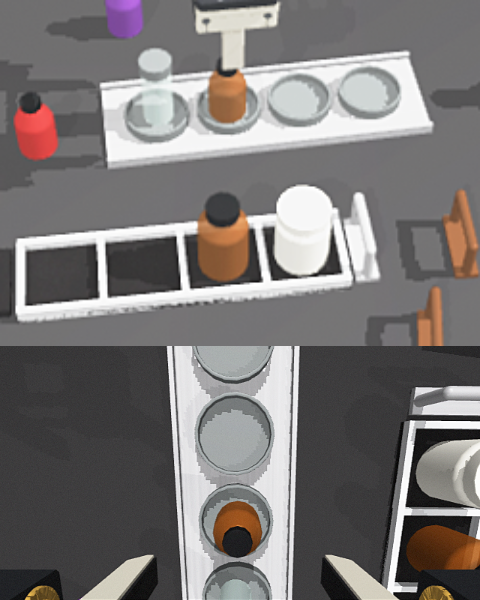

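The tall bottle stands upright in well 2 at crop (223,238). The cone cap is at wrist (316,260), close to the predicted (317,264).

Request:
step_arm([
  {"rx": 0, "ry": 0, "rz": 0, "tx": 0, "ty": 0, "tz": -0.015, "grip": 1},
  {"rx": 0, "ry": 0, "rz": 0, "tx": 0, "ty": 0, "tz": -0.02, "grip": 1},
  {"rx": 0, "ry": 0, "rz": 0, "tx": 0, "ty": 0, "tz": -0.02, "grip": 1},
  {"rx": 0, "ry": 0, "rz": 0, "tx": 0, "ty": 0, "tz": -0.02, "grip": 1},
  {"rx": 0, "ry": 0, "rz": 0, "tx": 0, "ty": 0, "tz": -0.018, "grip": 1},
  {"rx": 0, "ry": 0, "rz": 0, "tx": 0, "ty": 0, "tz": -0.011, "grip": 1},
  {"rx": 0, "ry": 0, "rz": 0, "tx": 0, "ty": 0, "tz": 0, "grip": 1},
  {"rx": 0, "ry": 0, "rz": 0, "tx": 0, "ty": 0, "tz": 0, "grip": 0.45},
  {"rx": 0, "ry": 0, "rz": 0, "tx": 0, "ty": 0, "tz": 0, "grip": 0.2},
  {"rx": 0, "ry": 0, "rz": 0, "tx": 0, "ty": 0, "tz": 0, "grip": 0.2},
  {"rx": 0, "ry": 0, "rz": 0, "tx": 0, "ty": 0, "tz": 0, "grip": 0.2},
  {"rx": 0, "ry": 0, "rz": 0, "tx": 0, "ty": 0, "tz": 0, "grip": 0.2},
  {"rx": 0, "ry": 0, "rz": 0, "tx": 0, "ty": 0, "tz": 0, "grip": 0.2},
  {"rx": 0, "ry": 0, "rz": 0, "tx": 0, "ty": 0, "tz": 0, "grip": 0.2},
  {"rx": 0, "ry": 0, "rz": 0, "tx": 0, "ty": 0, "tz": 0, "grip": 0.2},
  {"rx": 0, "ry": 0, "rz": 0, "tx": 0, "ty": 0, "tz": 0, "grip": 0.2},
])

```text
time_s: 17.6
ee_pos: [0.4665, -0.0141, 0.1087]
orientation: [[-0.121, 0.993, -0.0], [0.993, 0.121, -0.0], [0.0, -0.0, -1.0]]
ft_force: [-0.8, 0.2, 1.7]
opening: 0.0395
grasp_force: 25.0
```

Request:
step_arm([
  {"rx": 0, "ry": 0, "rz": 0, "tx": 0, "ty": 0, "tz": 0.01, "grip": 0.2},
  {"rx": 0, "ry": 0, "rz": 0, "tx": 0, "ty": 0, "tz": 0.015, "grip": 0.2},
  {"rx": 0, "ry": 0, "rz": 0, "tx": 0, "ty": 0, "tz": 0.02, "grip": 0.2},
  {"rx": 0, "ry": 0, "rz": 0, "tx": 0, "ty": 0, "tz": 0.015, "grip": 0.2},
  {"rx": 0, "ry": 0, "rz": 0, "tx": 0.01, "ty": -0.004, "tz": 0, "grip": 0.2},
  {"rx": 0, "ry": 0, "rz": 0, "tx": 0.02, "ty": -0.008, "tz": 0, "grip": 0.2},
  {"rx": 0, "ry": 0, "rz": 0, "tx": 0.027, "ty": -0.0115, "tz": 0, "grip": 0.2},
  {"rx": 0, "ry": 0, "rz": 0, "tx": 0.027, "ty": -0.0115, "tz": 0, "grip": 0.2},
  {"rx": 0, "ry": 0, "rz": 0, "tx": 0.027, "ty": -0.0115, "tz": 0, "grip": 0.2},
  {"rx": 0, "ry": 0, "rz": 0, "tx": 0.027, "ty": -0.0115, "tz": 0, "grip": 0.2},
  {"rx": 0, "ry": 0, "rz": 0, "tx": 0.027, "ty": -0.0115, "tz": 0, "grip": 0.2},
  {"rx": 0, "ry": 0, "rz": 0, "tx": 0.02, "ty": -0.008, "tz": 0, "grip": 0.2},
  {"rx": 0, "ry": 0, "rz": 0, "tx": 0.011, "ty": -0.004, "tz": 0, "grip": 0.2},
  {"rx": 0, "ry": 0, "rz": 0, "tx": 0, "ty": 0, "tz": 0, "grip": 0.2},
  {"rx": 0, "ry": 0, "rz": 0, "tx": 0, "ty": 0, "tz": -0.01, "grip": 0.2},
  {"rx": 0, "ry": 0, "rz": 0, "tx": 0, "ty": 0, "tz": -0.015, "grip": 0.2},
  {"rx": 0, "ry": 0, "rz": 0, "tx": 0, "ty": 0, "tz": -0.015, "grip": 0.2},
  {"rx": 0, "ry": 0, "rz": 0, "tx": 0, "ty": 0, "tz": -0.01, "grip": 0.2},
  {"rx": 0, "ry": 0, "rz": 0, "tx": 0, "ty": 0, "tz": 0, "grip": 0.2},
  {"rx": 0, "ry": 0, "rz": 0, "tx": 0, "ty": 0, "tz": 0, "grip": 0.2},
])

```text
time_s: 19.6
ee_pos: [0.6625, -0.0955, 0.1186]
orientation: [[-0.121, 0.993, -0.0], [0.993, 0.121, 0.0], [0.0, -0.0, -1.0]]
ft_force: [-0.3, -1.1, -1.0]
opening: 0.039
grasp_force: 25.0
```

Request:
step_arm([
  {"rx": 0, "ry": 0, "rz": 0, "tx": 0, "ty": 0, "tz": -0.006, "grip": 0.2},
  {"rx": 0, "ry": 0, "rz": 0, "tx": 0, "ty": 0, "tz": -0.004, "grip": 0.2},
  {"rx": 0, "ry": 0, "rz": 0, "tx": 0, "ty": 0, "tz": -0.002, "grip": 0.2},
  {"rx": 0, "ry": 0, "rz": 0, "tx": 0, "ty": 0, "tz": -0.001, "grip": 0.2},
  {"rx": 0, "ry": 0, "rz": 0, "tx": 0, "ty": 0, "tz": -0.001, "grip": 0.2},
  {"rx": 0, "ry": 0, "rz": 0, "tx": 0, "ty": 0, "tz": 0, "grip": 0.2},
  {"rx": 0, "ry": 0, "rz": 0, "tx": 0, "ty": 0, "tz": 0, "grip": 0.2},
])

```text
time_s: 20.3
ee_pos: [0.6626, -0.0956, 0.1049]
orientation: [[-0.121, 0.993, 0.0], [0.993, 0.121, -0.0], [-0.0, 0.0, -1.0]]
ft_force: [-0.3, 0.2, -0.8]
opening: 0.039
grasp_force: 25.0
```

Request:
step_arm([
  {"rx": 0, "ry": 0, "rz": 0, "tx": 0, "ty": 0, "tz": -0.0005, "grip": 0.2},
  {"rx": 0, "ry": 0, "rz": 0, "tx": 0, "ty": 0, "tz": 0, "grip": 0.5},
  {"rx": 0, "ry": 0, "rz": 0, "tx": 0, "ty": 0, "tz": 0, "grip": 0.8},
  {"rx": 0, "ry": 0, "rz": 0, "tx": 0, "ty": 0, "tz": 0, "grip": 1},
  {"rx": 0, "ry": 0, "rz": 0, "tx": 0, "ty": 0, "tz": 0, "grip": 1},
  {"rx": 0, "ry": 0, "rz": 0, "tx": 0, "ty": 0, "tz": 0, "grip": 1},
  {"rx": 0, "ry": 0, "rz": 0, "tx": 0, "ty": 0, "tz": 0.015, "grip": 1},
  {"rx": 0, "ry": 0, "rz": 0, "tx": 0, "ty": 0, "tz": 0.02, "grip": 1},
  {"rx": 0, "ry": 0, "rz": 0, "tx": 0, "ty": 0, "tz": 0.025, "grip": 1},
  {"rx": 0, "ry": 0, "rz": 0, "tx": 0, "ty": 0, "tz": 0.025, "grip": 1},
  {"rx": 0, "ry": 0, "rz": 0, "tx": 0, "ty": 0, "tz": 0.02, "grip": 1},
  {"rx": 0, "ry": 0, "rz": 0, "tx": -0.015, "ty": 0.001, "tz": 0, "grip": 1},
  {"rx": 0, "ry": 0, "rz": 0, "tx": -0.03, "ty": 0.002, "tz": 0, "grip": 1},
  {"rx": 0, "ry": 0, "rz": 0, "tx": -0.035, "ty": 0.002, "tz": 0, "grip": 1},
  {"rx": 0, "ry": 0, "rz": 0, "tx": -0.035, "ty": 0.002, "tz": 0, "grip": 1},
  {"rx": 0, "ry": 0, "rz": 0, "tx": -0.035, "ty": 0.002, "tz": 0, "grip": 1},
  {"rx": 0, "ry": 0, "rz": 0, "tx": -0.027, "ty": 0.001, "tz": 0, "grip": 1},
  {"rx": 0, "ry": 0, "rz": 0, "tx": -0.012, "ty": 0, "tz": 0, "grip": 1},
  {"rx": 0, "ry": 0, "rz": 0, "tx": 0, "ty": 0, "tz": 0, "grip": 1},
  {"rx": 0, "ry": 0, "rz": 0, "tx": 0, "ty": 0, "tz": 0, "grip": 1},
])

```text
time_s: 22.3
ee_pos: [0.4747, -0.0858, 0.2099]
orientation: [[-0.121, 0.993, 0.002], [0.993, 0.121, -0.0], [-0.001, 0.002, -1.0]]
ft_force: [-0.4, -0.8, 1.2]
opening: 0.0927
grasp_force: 0.0
```

```bash
python3 - <<'E'
from h import *
s=observe(); print(s["ee_pos"],s["opening"])
a=capture("scene")[180:360,200:450]; b=capture("wrist")
a=cv2.resize(a,(480,346));b=cv2.resize(b,(480,360)); b=b[:254]
cv2.imwrite("pics/c5.png",np.vstack([a,b])[:,:,::-1])
for X in((.474,-.086,.094),):print(wproj(X))
for v in(265,270,275,280): print(watz(317,v,.094))
E
```

```text
[ 0.47473885 -0.08582714  0.20989401] 0.09273631623812743
(np.float64(316.4777552732192), np.float64(273.7848151040587))
[ 0.47371183 -0.0814375 ]
[ 0.47402185 -0.08401066]
[ 0.47433375 -0.08659945]
[ 0.47464755 -0.08920403]
```

View pics/c5.png

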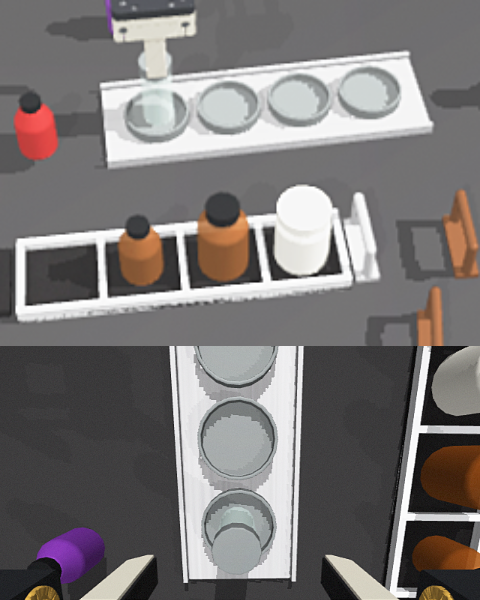

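Cone stands upright in well 3 at crop (141,252). The slim cap is at wrist (316,273), as predicted.

Request:
step_arm([
  {"rx": 0, "ry": 0, "rz": 0, "tx": 0, "ty": 0, "tz": -0.015, "grip": 1},
  {"rx": 0, "ry": 0, "rz": 0, "tx": 0, "ty": 0, "tz": -0.02, "grip": 1},
  {"rx": 0, "ry": 0, "rz": 0, "tx": 0, "ty": 0, "tz": -0.02, "grip": 1},
  {"rx": 0, "ry": 0, "rz": 0, "tx": 0, "ty": 0, "tz": -0.02, "grip": 1},
  {"rx": 0, "ry": 0, "rz": 0, "tx": 0, "ty": 0, "tz": -0.014, "grip": 1},
  {"rx": 0, "ry": 0, "rz": 0, "tx": 0, "ty": 0, "tz": -0.006, "grip": 1},
  {"rx": 0, "ry": 0, "rz": 0, "tx": 0, "ty": 0, "tz": 0, "grip": 1},
  {"rx": 0, "ry": 0, "rz": 0, "tx": 0, "ty": 0, "tz": 0, "grip": 0.4},
  {"rx": 0, "ry": 0, "rz": 0, "tx": 0, "ty": 0, "tz": 0, "grip": 0.15},
  {"rx": 0, "ry": 0, "rz": 0, "tx": 0, "ty": 0, "tz": 0, "grip": 0.15},
  {"rx": 0, "ry": 0, "rz": 0, "tx": 0, "ty": 0, "tz": 0, "grip": 0.15},
  {"rx": 0, "ry": 0, "rz": 0, "tx": 0, "ty": 0, "tz": 0, "grip": 0.15},
  {"rx": 0, "ry": 0, "rz": 0, "tx": 0, "ty": 0, "tz": 0, "grip": 0.15},
  {"rx": 0, "ry": 0, "rz": 0, "tx": 0, "ty": 0, "tz": 0, "grip": 0.15},
  {"rx": 0, "ry": 0, "rz": 0, "tx": 0, "ty": 0, "tz": 0, "grip": 0.15},
  {"rx": 0, "ry": 0, "rz": 0, "tx": 0, "ty": 0, "tz": 0, "grip": 0.15},
  {"rx": 0, "ry": 0, "rz": 0, "tx": 0, "ty": 0, "tz": 0, "grip": 0.15},
])

```text
time_s: 24.1
ee_pos: [0.4735, -0.0856, 0.1142]
orientation: [[-0.121, 0.993, -0.0], [0.993, 0.121, 0.0], [0.0, -0.0, -1.0]]
ft_force: [-0.0, -0.2, -0.1]
opening: 0.0328
grasp_force: 25.0
```

Request:
step_arm([
  {"rx": 0, "ry": 0, "rz": 0, "tx": 0, "ty": 0, "tz": 0.01, "grip": 0.15},
  {"rx": 0, "ry": 0, "rz": 0, "tx": 0, "ty": 0, "tz": 0.015, "grip": 0.15},
  {"rx": 0, "ry": 0, "rz": 0, "tx": 0, "ty": 0, "tz": 0.02, "grip": 0.15},
  {"rx": 0, "ry": 0, "rz": 0, "tx": 0, "ty": 0, "tz": 0.015, "grip": 0.15},
  {"rx": 0, "ry": 0, "rz": 0, "tx": 0.01, "ty": -0.004, "tz": 0, "grip": 0.15},
  {"rx": 0, "ry": 0, "rz": 0, "tx": 0.02, "ty": -0.008, "tz": 0, "grip": 0.15},
  {"rx": 0, "ry": 0, "rz": 0, "tx": 0.0275, "ty": -0.012, "tz": 0, "grip": 0.15},
  {"rx": 0, "ry": 0, "rz": 0, "tx": 0.0275, "ty": -0.012, "tz": 0, "grip": 0.15},
  {"rx": 0, "ry": 0, "rz": 0, "tx": 0.0275, "ty": -0.012, "tz": 0, "grip": 0.15},
  {"rx": 0, "ry": 0, "rz": 0, "tx": 0.0275, "ty": -0.012, "tz": 0, "grip": 0.15},
  {"rx": 0, "ry": 0, "rz": 0, "tx": 0.0275, "ty": -0.012, "tz": 0, "grip": 0.15},
  {"rx": 0, "ry": 0, "rz": 0, "tx": 0.02, "ty": -0.008, "tz": 0, "grip": 0.15},
  {"rx": 0, "ry": 0, "rz": 0, "tx": 0.01, "ty": -0.004, "tz": 0, "grip": 0.15},
  {"rx": 0, "ry": 0, "rz": 0, "tx": 0, "ty": 0, "tz": 0, "grip": 0.15},
  {"rx": 0, "ry": 0, "rz": 0, "tx": 0, "ty": 0, "tz": -0.01, "grip": 0.15},
  {"rx": 0, "ry": 0, "rz": 0, "tx": 0, "ty": 0, "tz": -0.015, "grip": 0.15},
  {"rx": 0, "ry": 0, "rz": 0, "tx": 0, "ty": 0, "tz": -0.015, "grip": 0.15},
  {"rx": 0, "ry": 0, "rz": 0, "tx": 0, "ty": 0, "tz": -0.01, "grip": 0.15},
  {"rx": 0, "ry": 0, "rz": 0, "tx": 0, "ty": 0, "tz": 0, "grip": 0.15},
  {"rx": 0, "ry": 0, "rz": 0, "tx": 0, "ty": 0, "tz": 0, "grip": 0.15},
])

```text
time_s: 26.1
ee_pos: [0.671, -0.1696, 0.1241]
orientation: [[-0.121, 0.993, -0.0], [0.993, 0.121, 0.0], [0.0, -0.0, -1.0]]
ft_force: [1.0, 0.2, 0.4]
opening: 0.0327
grasp_force: 25.0
```

Request:
step_arm([
  {"rx": 0, "ry": 0, "rz": 0, "tx": 0, "ty": 0, "tz": -0.006, "grip": 0.15},
  {"rx": 0, "ry": 0, "rz": 0, "tx": 0, "ty": 0, "tz": -0.004, "grip": 0.15},
  {"rx": 0, "ry": 0, "rz": 0, "tx": 0, "ty": 0, "tz": -0.002, "grip": 0.15},
  {"rx": 0, "ry": 0, "rz": 0, "tx": 0, "ty": 0, "tz": -0.001, "grip": 0.15},
  {"rx": 0, "ry": 0, "rz": 0, "tx": 0, "ty": 0, "tz": -0.001, "grip": 0.15},
  {"rx": 0, "ry": 0, "rz": 0, "tx": 0, "ty": 0, "tz": 0, "grip": 0.15},
  {"rx": 0, "ry": 0, "rz": 0, "tx": 0, "ty": 0, "tz": 0, "grip": 0.15},
])

```text
time_s: 26.8
ee_pos: [0.6711, -0.1696, 0.1103]
orientation: [[-0.121, 0.993, 0.0], [0.993, 0.121, -0.0], [-0.0, 0.0, -1.0]]
ft_force: [-0.1, 0.3, -0.0]
opening: 0.0329
grasp_force: 25.0
```

Release, lift and clear.

Request:
step_arm([
  {"rx": 0, "ry": 0, "rz": 0, "tx": 0, "ty": 0, "tz": -0.0005, "grip": 0.15},
  {"rx": 0, "ry": 0, "rz": 0, "tx": 0, "ty": 0, "tz": 0, "grip": 0.4},
  {"rx": 0, "ry": 0, "rz": 0, "tx": 0, "ty": 0, "tz": 0, "grip": 0.8},
  {"rx": 0, "ry": 0, "rz": 0, "tx": 0, "ty": 0, "tz": 0, "grip": 1},
  {"rx": 0, "ry": 0, "rz": 0, "tx": 0, "ty": 0, "tz": 0, "grip": 1},
  {"rx": 0, "ry": 0, "rz": 0, "tx": 0, "ty": 0, "tz": 0, "grip": 1},
  {"rx": 0, "ry": 0, "rz": 0, "tx": 0, "ty": 0, "tz": 0.015, "grip": 1},
  {"rx": 0, "ry": 0, "rz": 0, "tx": 0, "ty": 0, "tz": 0.02, "grip": 1},
  {"rx": 0, "ry": 0, "rz": 0, "tx": 0, "ty": 0, "tz": 0.025, "grip": 1},
  {"rx": 0, "ry": 0, "rz": 0, "tx": 0, "ty": 0, "tz": 0.025, "grip": 1},
  {"rx": 0, "ry": 0, "rz": 0, "tx": 0, "ty": 0, "tz": 0.03, "grip": 1},
  {"rx": 0, "ry": 0, "rz": 0, "tx": -0.02, "ty": 0, "tz": 0.02, "grip": 1},
  {"rx": 0, "ry": 0, "rz": 0, "tx": -0.03, "ty": 0, "tz": 0, "grip": 1},
  {"rx": 0, "ry": 0, "rz": 0, "tx": -0.035, "ty": 0, "tz": 0, "grip": 1},
  {"rx": 0, "ry": 0, "rz": 0, "tx": -0.035, "ty": 0, "tz": 0, "grip": 1},
  {"rx": 0, "ry": 0, "rz": 0, "tx": -0.035, "ty": 0, "tz": 0, "grip": 1},
  {"rx": 0, "ry": 0, "rz": 0, "tx": -0.02, "ty": 0, "tz": 0, "grip": 1},
  {"rx": 0, "ry": 0, "rz": 0, "tx": 0, "ty": 0, "tz": 0, "grip": 1},
  {"rx": 0, "ry": 0, "rz": 0, "tx": 0, "ty": 0, "tz": 0, "grip": 1},
])

```text
time_s: 28.7
ee_pos: [0.4967, -0.1698, 0.2458]
orientation: [[-0.12, 0.993, 0.002], [0.993, 0.12, -0.001], [-0.001, 0.002, -1.0]]
ft_force: [1.0, -0.0, 0.3]
opening: 0.0927
grasp_force: 0.0
```

```bash
python3 - <<'E'
from h import *
a=capture("scene")[180:360,200:450]; b=capture("top")[130:340,190:460]
a=cv2.resize(a,(400,288));b=cv2.resize(b,(400,311))
cv2.imwrite("pics/c6.png",np.vstack([a,b])[:,:,::-1])
E
```

```text
(no output)
```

View pics/c6.png

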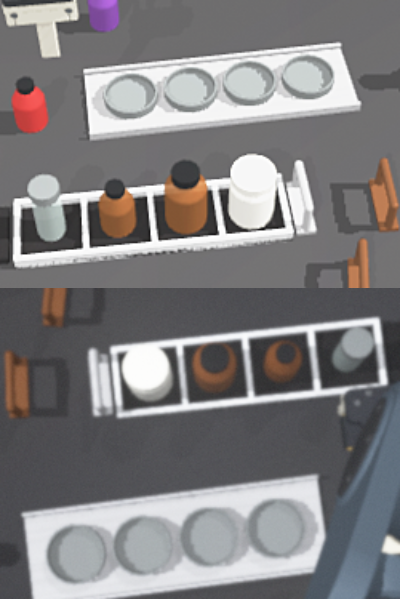

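All four are in order. The slim vial seems to lean slightly, so I'm checking it against the projection of an upright one.

```bash
python3 - <<'E'
from h import *
out=[]
for cam,box in(("scene",(200,280,230,355)),("top",(390,140,460,225))):
    im=capture(cam)[:,:,::-1]; x0,y0,x1,y1=box; k=5
    c=cv2.resize(im[y0:y1,x0:x1],None,fx=k,fy=k)
    if cam=="scene":
        x0,y0,x1,y1=205,275,290,355; c=cv2.resize(im[y0:y1,x0:x1],None,fx=k,fy=k)
    for (x,y),H,r in(((.671,-.170),.084,.017),((.6626,-.0956),.072,.011)):
        for z,rr in((.006,.016 if r>.012 else .02),(.006+H,r)):
            pts=np.array([proj(cam,(x+rr*np.cos(a),y+rr*np.sin(a),z)) for a in np.linspace(0,6.28,30)])
            cv2.polylines(c,[((pts-[x0,y0]+.5)*k).astype(np.int32)],True,(0,255,0),1)
    out.append(cv2.resize(c,(390,400)))
cv2.imwrite("pics/c7.png",np.hstack(out)); s=observe(); print(s["time_s"])
E
```

```text
28.9
```

View pics/c7.png

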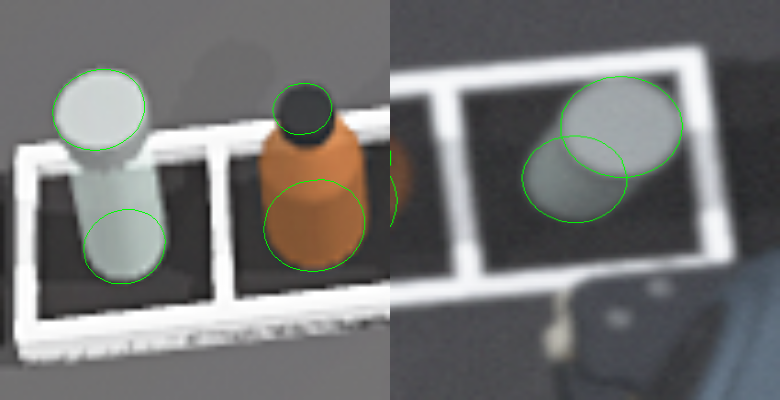

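The projected outlines of upright containers match both the slim vial and the cone bottle, so they are upright on the well floors. Handing in.

```bash
python3 -c "
from station import ticket
print(ticket.job_done())"
```

```text
the job is handed in; nothing more can be done
None
```

The job is handed in at about 29 s: all four containers stand upright in their wells and released, in the order wide, tall, cone, slim counting from the steel handle; no verdict was returned.

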